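# Load an art panel under the UV curing lamp and start it

### The arm

A 6-joint arm with a two-finger parallel gripper is mounted at the origin on the work surface. World frame = base frame: x ahead of the robot, y to its left, z up, the work surface at z = 0. Lengths are in m, angles in rad, forces in N, time in s.
With the tool pointing down it reaches from about 0.25 to 0.8 m from the base axis. Payload 8.5 kg.
Tool frame: the origin (TCP) lies on the centre line of the jaws, within the pads' length; the fingertips stand 25 mm ahead of it and the grasp point (between the pads) lies 6 mm ahead of it; x points along the fingers, y is the direction in which the jaws open and shut, and the axes are right-handed (so a half turn about x gives the same grasp; the last joint's range is limited). The gripper opens to 85 mm and grips with 20 to 120 N. Pads are 22 mm wide; open, the fingers measure 114 mm over their backs; the gripper's body (76 mm by 85 mm) begins 54 mm behind the grasp point. The pads swing forward as they close: fully open they stand 13 mm farther back than shut.
Start: joints at [0, 0.238, -0.013, 1.319, 0, 1.571], TCP at [0.525, -0, 0.256] pointing down, gripper open.
Joint ranges: [-2.66, 2.66], [-1.03, 1.9], [-1.14, 1.46], [-1.82, 2.27], [-1.45, 1.34], [-3.14, 3.14]. Speed limits (rad/s): [2.22, 2.22, 2.79, 3.14, 3.14, 3.14].

### API

Orientations are given as [roll, pitch, yaw] about the fixed x, y, z axes, in that order (R = Rz(yaw) Ry(pitch) Rx(roll)).
In Python, from rig import arm, imaging gives the robot as it stands. The module is installed in compiled form; this text tells all that it offers.
- The arm moves only by the tool arm_command, never from a script. Its argument "motion" is a list of rows, each a list of 3 entries, a list of its own where there are three numbers: the closure, from 0 (fully open) to 1 (shut), then the shift along the tool's x, y, z in units of 40 mm (1.0 is 40 mm), then the turn about the tool's x in units of 6 degrees (1.0 is 6 degrees). A call has exactly 8 rows; each row is the pose to reach, as a shift and turn from the pose commanded when the call began, along the tool's axes at that moment; what a row does not reach only later rows make up. A row lasts 1/12 s, in which the tool goes at most 41.7 mm and 7.16 degrees, less where a joint would pass 70% of its speed; a pose out of reach is approached as far as the arm can. A call with a gripper value outside its range is refused whole. The fingers move at their own pace and stop on an object; the grip force is fixed at half the most. Time passes only in rows, so rows that repeat a pose let the fingers close, or fill a call up. It gives the time, the measured TCP pose, the force and the opening at its end, in the units of the state.
- arm.state(): the state, without advancing time (a new reading comes with each control period).
- imaging.get_image(name): name is "scene" or "side" or "wrist"; returns the picture (384x512x3 uint8, red, green, blue); there is no depth.
- imaging.calibration(name): a dict with "fx", "fy", "cx", "cy" (pixels), "R" (3x3) and "t" (3): a world point X has camera coordinates R X + t; the wrist camera has in their place "mount" (4x4, takes a point from camera to tool coordinates, whose origin is the TCP and whose axes are the tool frame's). Camera axes: x right, y down, z forward; pixel columns grow to the right and rows downward; lengths in m; the calibration is good to about 2 mm. A picture is of the moment at which its call begins: read the wrist's pose just before it. calibration takes no time and is no camera call.
- arm.job_done(): hands the job in, once; it reports no verdict.
The state is a dict: "time": time; "q": joint angles; "joint_vel": joint speeds; "tau": joint torques, N m; "tcp_pos": TCP position; "orientation": TCP orientation; "wrist_force": force on the tool from outside, world axes, zero at the start; "wrist_torque": the same for the moment, N m; "opening": finger opening in m.
Only numpy, scipy, OpenCV 4.12 (cv2) and the standard library are available. Lean on these libraries where they do the work, as an engineer would, in place of code of your own. Each camera call takes 0.05 s, during which the arm holds its last target.

### The job

Push the rectangular art panel along the bed of the UV curing lamp, away from the robot and under the lamp bar, until its far edge lies on the line scribed across the bed beyond the bar, square with it and within the line's ends. Then press the start button on the control box fully down and let it spring back, leaving the panel on the line. Slide the panel without lifting it, do not press start before it is on the line, keep everything off the lamp bar, and leave the other things on the table where they are.

Things in the scene. Friction and masses are not known exactly. Their poses are not given: they have to be found in the camera images.
- uv_lamp: Desktop UV curing lamp, fixed. Flat aluminium-faced bed, face 28 mm above the table, 360 mm (x) by 320 mm (y): from x -230 mm (robot's side) to +130 mm, y -160 to +160 mm. Origin on the table straight below the middle of the lamp bar; +x is the loading direction, away from the robot.
- lamp_bar: White lamp bar across the bed, on two posts; fixed. Origin and axes are those of uv_lamp. Bar x -20 to +20 mm, 268 mm long in y, underside 68 mm and top 98 mm above the bed's face, cooling fins to 109 mm. Posts at y +146 and -146 mm, 106 mm high, with knobs outside and feet 44 mm deep in x; free width between the feet 266 mm.
- line_mid (a point): Middle of the scribed line: straight black line 3 mm wide, 200 mm long, across the bed parallel to the lamp bar and 90 mm beyond the bar's middle (+x), on the bed's face 28 mm above the table. Axes as uv_lamp: x across the line in the loading direction, y along the line, z up. There is no stop at the line.
- panel: Art panel: flat rectangular wooden panel, 180 mm (x) by 120 mm (y) by 18 mm thick, white top with a dark poured-resin pattern, 0.2 to 0.4 kg, loose. Starts flat on the bed, 65 to 110 mm short of its place and up to 0.25 rad off square, far end near or below the lamp bar. Origin at the centre of its underside; x along its length towards the line, z up.
- panel_far_left (a point): Lower corner of the panel at the +x, +y end (90, 60, 0 mm from the panel's origin): left end of its far edge, which has to lie on the line.
- panel_far_right (a point): Lower corner of the panel at the +x, -y end (90, -60, 0 mm): right end of its far edge.
- control_box (a point): Centre of the top face of the grey control box on the bed's right (-y) side: 140 mm (x) by 70 mm (y), top 50 mm above the table, axes as uv_lamp. It carries the start button (35 mm towards -x) and a black timer dial (37 mm towards +x, 32 mm diameter, 14 mm high, fixed, not needed).
- start (a joint): Travel of the start button in m: 0 is up, 0.006 is fully down; spring-loaded, about 5 N fully down, springs back by itself.
- start_top (a point): Centre of the top face of the start button (moves with it): round bare-metal button, 28 mm diameter, in a dark metal collar of 44 mm, on the control box at its end nearer the robot. When up, its top is 68 mm above the table, 18 mm above the box, 6 mm above the collar; it is pressed straight down.
- round_board: Bystander: round white art board with a grey face, 150 mm diameter, 16 mm thick, lying on the table left of the bed. Origin at the centre of its underside.
- tape_roll: Bystander: roll of cream masking tape, 100 mm outer diameter, 25 mm high, lying on the table right of the bed. Origin at the centre of its underside.
- mixing_cup: Bystander: clear plastic mixing cup, 80 mm rim diameter, 100 mm high, standing on the table left of the bed. Origin at the centre of its underside.

How it is judged:
On the way, in this order (a step that is already met when the one before it is completed fails the run):
1. the panel lies still on the bed with its far edge on the line (x of panel_far_left in the frame of line_mid between -0.004 and 0.004 m and y of panel_far_left in the frame of line_mid between -0.1 and 0.1 m and x of panel_far_right in the frame of line_mid between -0.004 and 0.004 m and y of panel_far_right in the frame of line_mid between -0.1 and 0.1 m and z of panel in the frame of line_mid below 0.004 m and x of panel in the frame of line_mid below 0 m and linear speed of panel below 0.008 m/s), for 0.3 s.
2. the start button is pressed fully down while the panel is on the line (x of panel_far_left in the frame of line_mid between -0.004 and 0.004 m and y of panel_far_left in the frame of line_mid between -0.1 and 0.1 m and x of panel_far_right in the frame of line_mid between -0.004 and 0.004 m and y of panel_far_right in the frame of line_mid between -0.1 and 0.1 m and z of panel in the frame of line_mid below 0.004 m and x of panel in the frame of line_mid below 0 m and value of joint start above 0.005 m), for 0.1 s.
At the end, for the whole second after the job is handed in: The panel lies flat and at rest on the bed on the robot's side of the line, both far corners within 4 mm of the line's centre (across the line) and within the line's 200 mm length; the start button has been pressed fully down (over 5 of its 6 mm) with the panel there, and is back up (under 1.5 mm) (all of step 1 and value of joint start below 0.0015 m); the robot touches nothing.
It fails at once if start is pressed (over 3 mm) while the panel is not on the line (value of joint start above 0.003 m and not (x of panel_far_left in the frame of line_mid between -0.004 and 0.004 m and y of panel_far_left in the frame of line_mid between -0.1 and 0.1 m and x of panel_far_right in the frame of line_mid between -0.004 and 0.004 m and y of panel_far_right in the frame of line_mid between -0.1 and 0.1 m and z of panel in the frame of line_mid below 0.004 m and x of panel in the frame of line_mid below 0 m)).
It fails at once if the panel is lifted more than 12 mm or tipped more than 0.15 rad (z of panel in the frame of line_mid above 0.012 m or angle between panel's own z axis and vertical above 0.15 rad).
It fails at once if the robot or the panel knocks against the lamp bar or its posts (over 3 N) (contact force between any of the arm, the fingers, panel and lamp_bar above 3 N).
It fails at once if the round board, the tape roll or the mixing cup is moved more than 15 mm (distance of any of round_board, tape_roll, mixing_cup from where it was at the start of the episode above 0.015 m).
It also fails if it takes over 48 s, if anything falls off the work surface, if the arm or the gripper's body presses on something with over 40 N, if the wrist force passes 120 N, or if a joint passes its speed limit or range.

## Working session

There is one attempt and no reset: what is moved stays moved. The work goes in short steps, Python scripts to look and compute and a tool call to move; the robot and the scene stay as the last step left them, time stands still between calls to the robot, and variables do not carry over. Pictures are saved under pics/ and viewed, and the job is handed in when it is done.

Besides the shell and the picture viewer there is one more tool, called after "Request:" by a JSON object that holds its "api" and its "payload". arm_command: Moves the arm, as the interface text tells. Its arguments: {"type":"object","properties":{"motion":{"type":"array","items":{"type":"array"}}},"required":["motion"]}

```bash
mkdir -p pics; python3 - <<'E'
from rig import arm, imaging
import cv2,numpy as np
s=arm.state(); print(s)
for n in ["scene","side","wrist"]:
    im=imaging.get_image(n); cv2.imwrite(f"pics/{n}0.png",im[:,:,::-1])
    c=imaging.calibration(n); print(n,{k:np.round(np.array(v),4).tolist() for k,v in c.items()})
E
```

```text
{'time': 0.0, 'q': array([-3.71386482e-05,  2.38787934e-01, -1.42317349e-02,  1.31924267e+00,
        1.24801510e-05,  1.57078592e+00]), 'joint_vel': array([-0.00104042,  0.00103606, -0.00019865, -0.00075175, -0.00045943,
       -0.00048007]), 'tau': array([ 1.29771975e-03, -5.38790166e+01,  3.46437156e+01,  1.83730113e-02,
        1.69192181e-04,  6.54446694e-05]), 'tcp_pos': array([ 5.24613658e-01, -1.59665355e-05,  2.55682639e-01]), 'orientation': array([-1.57931949,  1.56933026,  3.13304275]), 'wrist_force': array([ 0.03677255, -0.41851497, -0.28084415]), 'wrist_torque': array([ 0.00410066,  0.03966548, -0.00446511]), 'opening': 0.08550257385979164}
scene {'fx': 457.042, 'fy': 457.042, 'cx': 251.667, 'cy': 188.8657, 'R': [[-0.5488, 0.8359, -0.012], [0.6024, 0.3854, -0.699], [-0.5796, -0.3908, -0.715]], 't': [0.2877, -0.327, 1.5854]}
side {'fx': 375.7995, 'fy': 375.7995, 'cx': 260.2147, 'cy': 195.6643, 'R': [[0.6352, -0.772, -0.0209], [-0.4429, -0.3419, -0.8288], [0.6327, 0.5358, -0.5591]], 't': [-0.3566, 0.3651, 0.4871]}
wrist {'fx': 303.2106, 'fy': 303.2106, 'cx': 259.047, 'cy': 195.2124, 'mount': [[-0.0004, -0.2683, 0.9633, -0.1171], [1.0, -0.0001, 0.0004, 0.0015], [-0.0, 0.9633, 0.2683, -0.0681], [0.0, 0.0, 0.0, 1.0]]}
```

View pics/scene0.png

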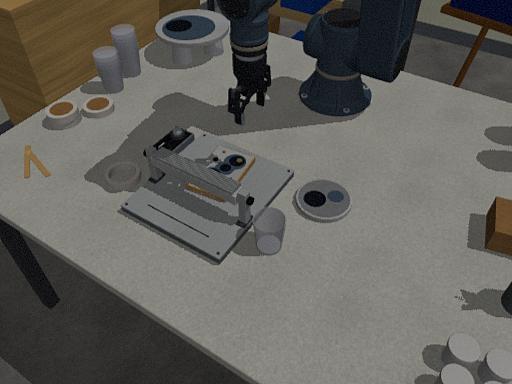

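View pics/side0.png

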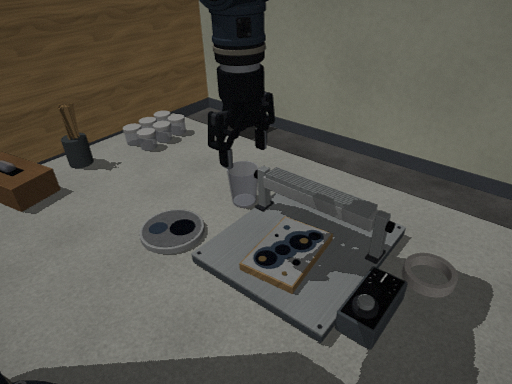

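View pics/wrist0.png

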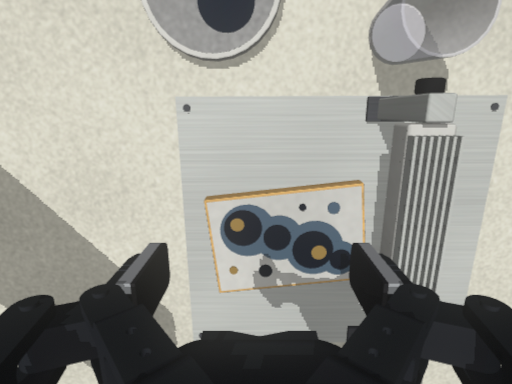

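The wrist view shows the panel (corners about (205,198), (362,182), (367,280), (220,292)), the bed's left corners and the bar. The scene view shows the line at about (148,205) to (208,236). Next I'll measure these on enlarged pictures.

```bash
cat > h.py <<'E'
import numpy as np,cv2
from rig import arm,imaging
from scipy.spatial.transform import Rotation as Ro
def cam(n,s=None):
    c=imaging.calibration(n)
    K=np.array([[c["fx"],0,c["cx"]],[0,c["fy"],c["cy"]],[0,0,1]])
    if n!="wrist":
        R=np.array(c["R"]);t=np.array(c["t"]); return K,R.T,-R.T@t
    T=np.eye(4);T[:3,:3]=Ro.from_euler("xyz",s["orientation"]).as_matrix();T[:3,3]=s["tcp_pos"]
    M=T@np.array(c["mount"]); return K,M[:3,:3],M[:3,3]
def px2w(C,px,z):
    K,R,o=C; d=(R@np.linalg.inv(K)@np.c_[np.array(px,float),np.ones(len(px))].T).T
    return o+d*((z-o[2])/d[:,2])[:,None]
def w2px(C,X):
    K,R,o=C; p=(K@R.T@(np.array(X)-o).T).T; return p[:,:2]/p[:,2:]
def crop(src,dst,x0,y0,x1,y1,f):
    im=cv2.imread(src)[y0:y1,x0:x1]; cv2.imwrite(dst,cv2.resize(im,None,fx=f,fy=f,interpolation=cv2.INTER_CUBIC))
E
python3 - <<'E'
from h import *
s=arm.state(); np.save("s0.npy",s,allow_pickle=True)
print(np.round(Ro.from_euler("xyz",s["orientation"]).as_matrix(),3))
C=cam("wrist",s); S=cam("scene"); D=cam("side")
print("panel",px2w(C,[(205,198),(362,182),(367,280),(220,292)],.046)[:,:2].round(4).tolist())
print("bed",px2w(C,[(178,97),(505,95)],.028)[:,:2].round(4).tolist())
print("line",px2w(S,[(148,205),(208,236)],.028)[:,:2].round(4).tolist())
crop("pics/scene0.png","pics/s1.png",90,110,310,270,3.6)
crop("pics/side0.png","pics/d1.png",185,150,445,345,3)
E
```

```text
[[-0.001  1.     0.   ]
 [-0.     0.    -1.   ]
 [-1.    -0.001  0.   ]]
panel [[0.4655, -0.0262], [0.6399, -0.0077], [0.6571, -0.1297], [0.4782, -0.1463]]
bed [[0.4383, 0.0825], [0.7919, 0.0845]]
line [[0.7554, -0.172], [0.7528, 0.0224]]
```

View pics/s1.png

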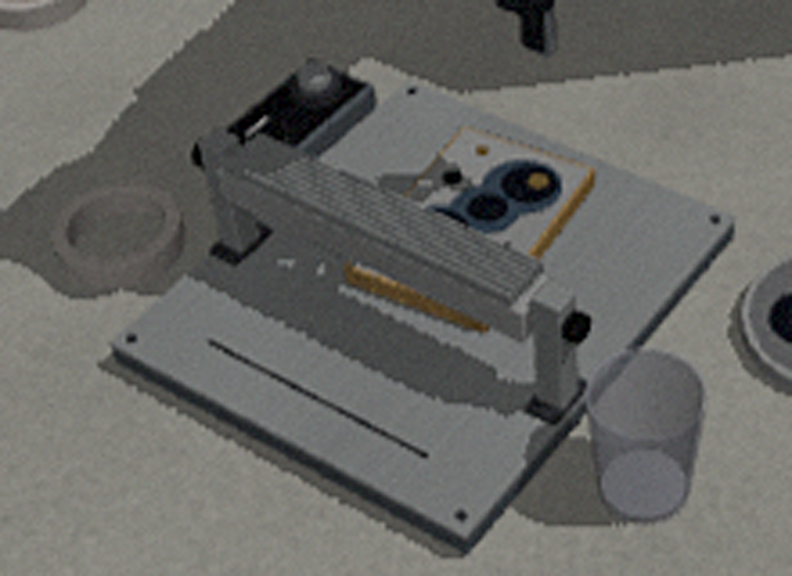

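View pics/d1.png

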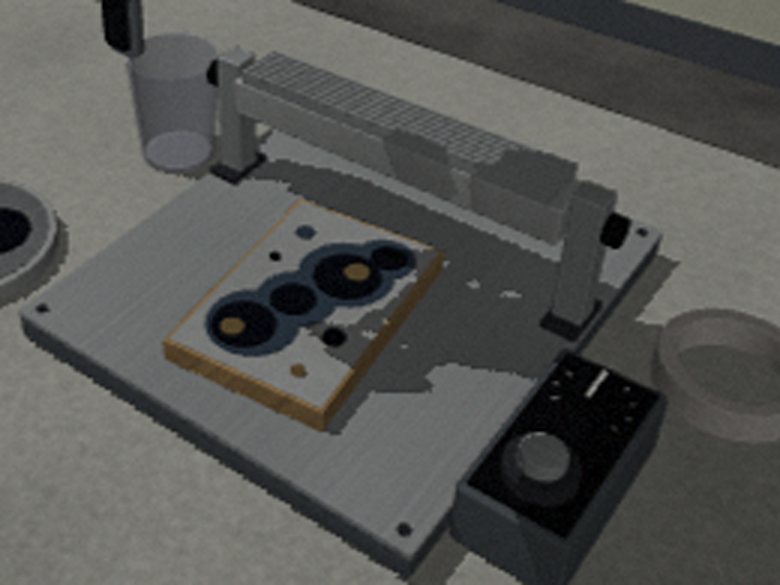

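```bash
python3 - <<'E'
from h import *
s=np.load("s0.npy",allow_pickle=True).item()
C=cam("wrist",s); S=cam("scene"); D=cam("side")
f=lambda C,p,o,k,z:px2w(C,np.array(p)/k+np.array(o),z)[:,:2].round(4).tolist()
print("scene bed farL farR nearL",f(S,[(465,542),(115,347),(733,222)],(90,110),3.6,.028))
L=np.array(f(S,[(427,456),(210,342)],(90,110),3.6,.028));print("line",L.tolist(),L.mean(0))
print("side bed nearL nearR farR",f(D,[(22,318),(410,570),(661,233)],(185,150),3,.028))
print("side panel NL FL FR NR",f(D,[(165,345),(300,200),(442,250),(322,412)],(185,150),3,.046))
print("scene panel NL NR",f(S,[(595,172),(460,127)],(90,110),3.6,.046))
print("scene panel far bottom L R",f(S,[(487,329),(347,281)],(90,110),3.6,.028))
print("button side, scene",f(D,[(543,452)],(185,150),3,.068),f(S,[(319,74)],(90,110),3.6,.068))
crop("pics/wrist0.png","pics/w1.png",170,80,510,340,2.3)
E
```

```text
scene bed farL farR nearL [[0.797, 0.0886], [0.7959, -0.2261], [0.4408, 0.0858]]
line [[0.7537, 0.025], [0.755, -0.1712]] [ 0.75435 -0.0731 ]
side bed nearL nearR farR [[0.4302, 0.0747], [0.427, -0.2411], [0.7908, -0.2351]]
side panel NL FL FR NR [[0.4592, -0.0343], [0.6385, -0.0112], [0.6532, -0.1263], [0.4757, -0.1474]]
scene panel NL NR [[0.4664, -0.0251], [0.4794, -0.1469]]
scene panel far bottom L R [[0.6359, -0.0092], [0.6527, -0.1265]]
button side, scene [[0.5113, -0.2717]] [[0.5076, -0.2675]]
```

View pics/w1.png

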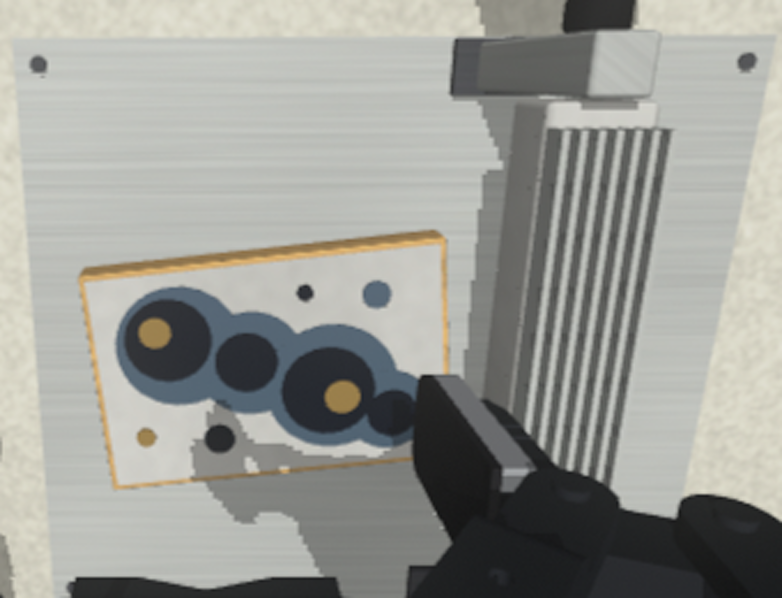

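Request:
{"api": "arm_command", "payload": {"motion": [[0,[0.2,-0.3,0.2],-1],[0,[0.5,-0.7,0.5],-2],[0,[0.8,-1.1,0.8],-3.1],[0,[1.1,-1.5,1.1],-4.2],[0,[1.4,-1.9,1.4],-5.3],[0,[1.7,-2.3,1.7],-6.4],[0,[1.9,-2.6,1.9],-7.4],[0,[2,-2.8,2],-8]]}}

```text
time: 0.82
tcp_pos: [0.4109, -0.0806, 0.1751]
orientation: [-2.494, 1.568, 3.061]
wrist_force: [0.2, 1.1, 0.0]
opening: 0.0854
```

Request:
{"api": "arm_command", "payload": {"motion": [[0,[0.2,0,0],-0.9],[0,[0.5,0,0],-1.9],[0,[0.8,0,0],-2.9],[0,[1.1,0,0],-3.9],[0,[1.4,0,0],-4.9],[0,[1.7,0,0],-5.9],[0,[1.9,0,0],-6.7],[0,[2,0,0],-7]]}}

```text
time: 1.48
tcp_pos: [0.4122, -0.0798, 0.0951]
orientation: [2.961, 1.569, 2.966]
wrist_force: [0.5, -0.5, 0.5]
opening: 0.0855
```

```bash
python3 - <<'E'
from h import *
s=arm.state(); print(s["tcp_pos"],s["q"].round(3),s["wrist_force"].round(2))
print(np.round(Ro.from_euler("xyz",s["orientation"]).as_matrix(),4))
for n in ["side","wrist"]:
    cv2.imwrite(f"pics/{n}2.png",imaging.get_image(n)[:,:,::-1])
crop("pics/side2.png","pics/d2.png",120,130,400,345,2.8)
E
```

```text
[ 0.41218007 -0.07984541  0.09511215] [-0.191  0.186 -0.532  0.854 -0.    -0.196] [ 0.51 -0.51  0.53]
[[-1.9e-03 -5.0e-03  1.0e+00]
 [ 3.0e-04  1.0e+00  5.0e-03]
 [-1.0e+00  3.0e-04 -1.9e-03]]
```

View pics/d2.png

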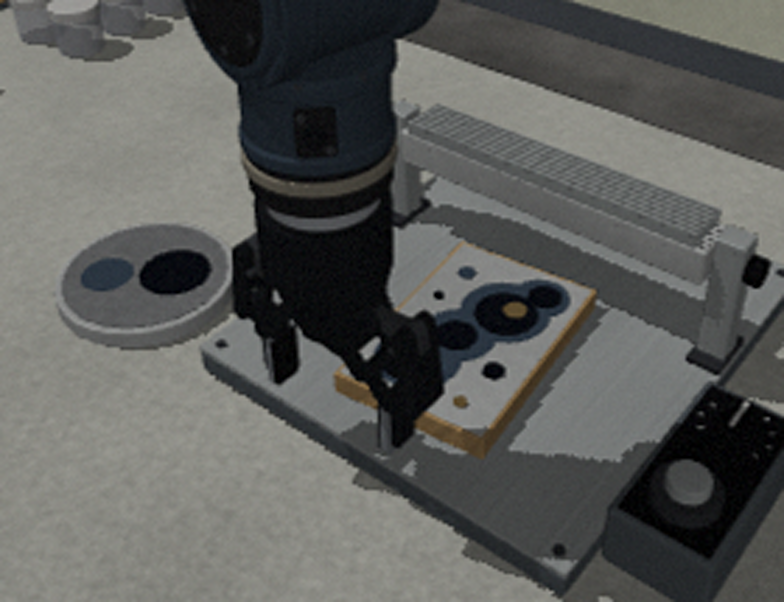

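View pics/wrist2.png

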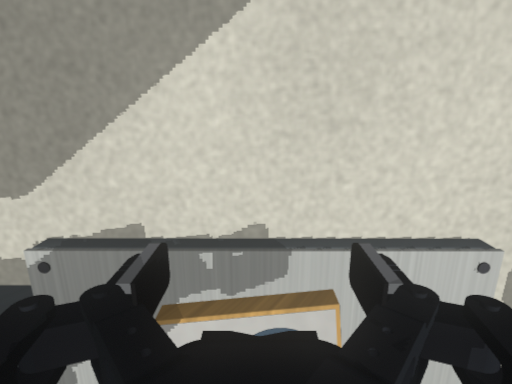

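Open tips stand about 12–14 mm ahead of the TCP, as seen from the pad corners at (168,243) and (350,243). I'll lower the TCP to z ≈ 0.047, just short of the bed's near edge.

Request:
{"api": "arm_command", "payload": {"motion": [[0,[0.2,0,0],0],[0,[0.4,0,0],0],[0,[0.6,-0.03,0],0],[0,[0.8,-0.06,0],0],[0,[1.0,-0.08,0],0],[0,[1.1,-0.08,0],0],[0,[1.2,-0.08,0],0],[0,[1.2,-0.08,0],0]]}}

```text
time: 2.25
tcp_pos: [0.4125, -0.0831, 0.0475]
orientation: [2.95, 1.569, 2.95]
wrist_force: [0.1, 1.3, -0.3]
opening: 0.0854
```

Request:
{"api": "arm_command", "payload": {"motion": [[0,[0,0,0.15],0],[0,[0,0,0.3],0],[0,[0,0,0.5],0],[0,[0,0,0.7],0],[0,[0,0,0.85],0],[0,[0,0,1.0],0],[0,[0,0,1.1],0],[0,[0,0,1.1],0]]}}

```text
time: 2.92
tcp_pos: [0.4578, -0.0832, 0.0482]
orientation: [-0.003, 1.571, -0.003]
wrist_force: [0.7, 0.2, -0.1]
opening: 0.0855
```

```bash
python3 - <<'E'
from h import *
s=arm.state(); print(s["tcp_pos"],s["wrist_force"].round(2))
for n in ["side"]:
    cv2.imwrite(f"pics/{n}3.png",imaging.get_image(n)[:,:,::-1])
crop("pics/side3.png","pics/d3.png",150,170,350,310,4)
E
```

```text
[ 0.45780345 -0.08315689  0.048199  ] [ 0.67  0.21 -0.08]
```

View pics/d3.png

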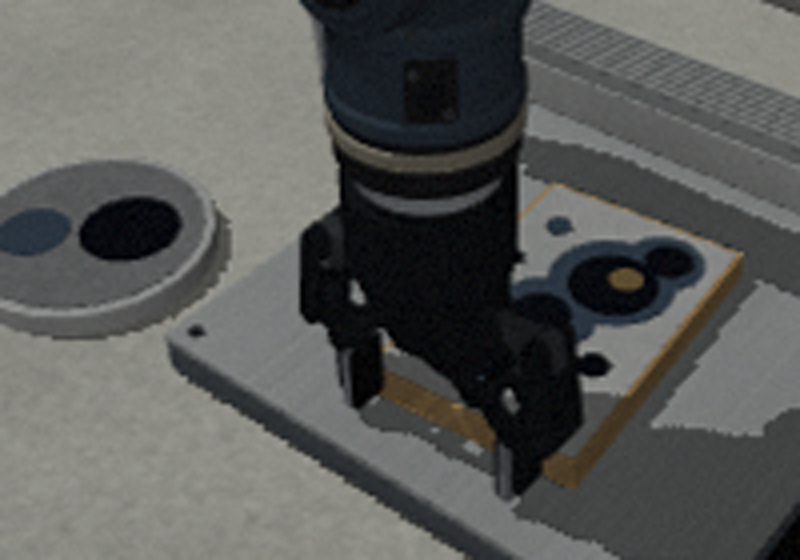

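The fingertips stand low on the bed behind the panel's near edge. I'll push slowly.

Request:
{"api": "arm_command", "payload": {"motion": [[0,[0,0,0.1],0],[0,[0,0,0.2],0],[0,[0,0,0.3],0],[0,[0,0,0.4],0],[0,[0,0,0.5],0],[0,[0,0,0.6],0],[0,[0,0,0.7],0],[0,[0,0,0.8],0]]}}

```text
time: 3.63
tcp_pos: [0.4893, -0.0832, 0.0482]
orientation: [-2.873, 1.57, -2.873]
wrist_force: [-1.0, -0.1, -0.1]
opening: 0.0857
```

Request:
{"api": "arm_command", "payload": {"motion": [[0,[0,0,0.1],0],[0,[0,0,0.2],0],[0,[0,0,0.3],0],[0,[0,0,0.4],0],[0,[0,0,0.5],0],[0,[0,0,0.6],0],[0,[0,0,0.7],0],[0,[0,0,0.8],0]]}}

```text
time: 4.3
tcp_pos: [0.5213, -0.0832, 0.0483]
orientation: [-3.093, 1.571, -3.093]
wrist_force: [-0.2, -0.5, -0.4]
opening: 0.0852
```

```bash
python3 - <<'E'
from h import *
s=arm.state(); print(s["tcp_pos"],s["wrist_force"].round(2))
for n in ["side","scene"]:
    cv2.imwrite(f"pics/{n}4.png",imaging.get_image(n)[:,:,::-1])
crop("pics/side4.png","pics/d4.png",185,170,385,310,4)
crop("pics/scene4.png","pics/s4.png",110,120,270,240,5)
E
```

```text
[ 0.52133    -0.08320138  0.04826591] [-0.24 -0.47 -0.36]
```

View pics/d4.png

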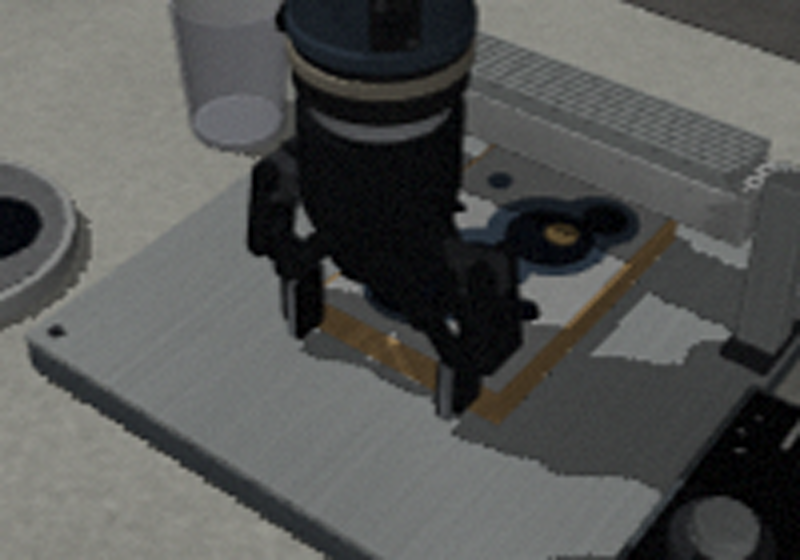

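View pics/s4.png

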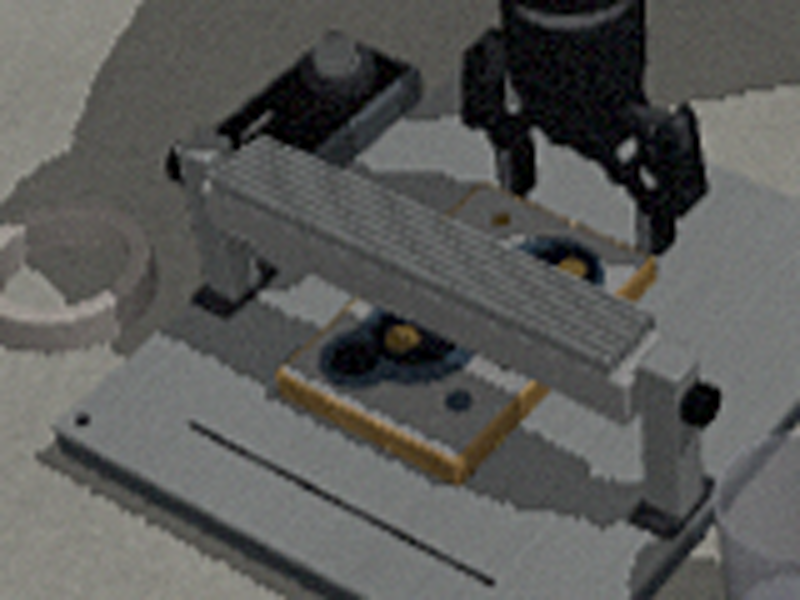

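```bash
python3 - <<'E'
from h import *
S=cam("scene")
f=lambda p:px2w(S,np.array(p)/5+np.array([110,120]),.028)[:,:2].round(4).tolist()
print("far L,R",f([(457,484),(280,385)]),"line",f([(493,583),(191,424)]))
E
```

```text
far L,R [[0.7122, -0.0293], [0.708, -0.1512]] line [[0.7535, 0.0248], [0.7546, -0.172]]
```

Request:
{"api": "arm_command", "payload": {"motion": [[0,[0,0,0.1],0],[0,[0,0,0.2],0],[0,[0,0,0.3],0],[0,[0,0,0.4],0],[0,[0,0,0.5],0],[0,[0,0,0.6],0],[0,[0,0,0.7],0],[0,[0,0,0.8],0]]}}

```text
time: 5.07
tcp_pos: [0.5533, -0.0832, 0.0483]
orientation: [-3.054, 1.571, -3.054]
wrist_force: [-1.1, 0.4, 0.7]
opening: 0.0854
```

```bash
python3 - <<'E'
from h import *
s=arm.state(); print(s["tcp_pos"],s["wrist_force"].round(2))
for n in ["scene"]:
    cv2.imwrite(f"pics/{n}5.png",imaging.get_image(n)[:,:,::-1])
crop("pics/scene5.png","pics/s5.png",120,165,240,255,6.5)
E
```

```text
[ 0.55332262 -0.08320177  0.0482763 ] [-1.11  0.42  0.68]
```

View pics/s5.png

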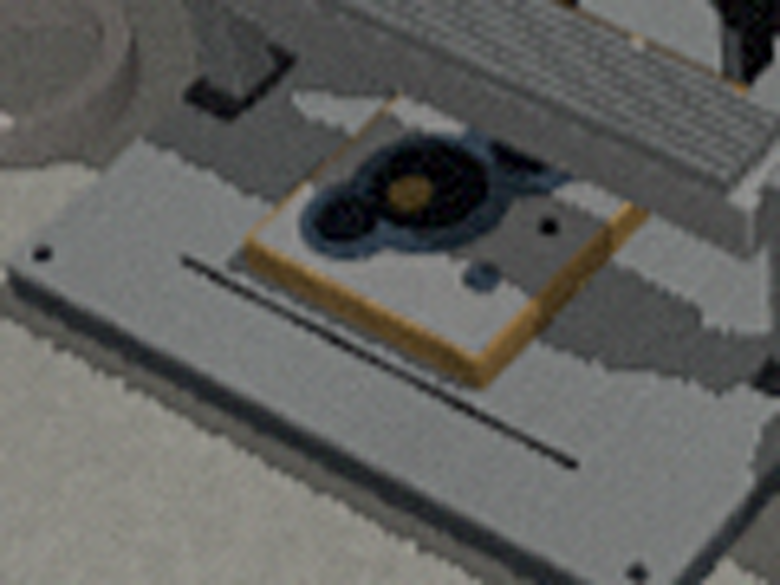

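```bash
cat > meas.py <<'E'
from h import *
def meas(fn,c0,c1,x0=120,y0=165,x1=240,y1=255,k=8):
    S=cam("scene"); im=cv2.imread(fn)
    up=cv2.resize(im[y0:y1,x0:x1],None,fx=k,fy=k,interpolation=cv2.INTER_CUBIC)
    hsv=cv2.cvtColor(up,cv2.COLOR_BGR2HSV)
    org=cv2.inRange(hsv,(8,90,50),(28,255,255))
    cont=max(cv2.findContours(org,cv2.RETR_EXTERNAL,cv2.CHAIN_APPROX_NONE)[0],key=cv2.contourArea)
    g=cv2.cvtColor(up,cv2.COLOR_BGR2GRAY)
    m=np.zeros_like(org); cv2.drawContours(m,[cont],-1,255,-1)
    E=[];L=[]
    for u in range(int((c0-x0)*k),int((c1-x0)*k),4):
        r=np.where(m[:,u])[0]
        if len(r)==0: continue
        E.append((u,r.max()+.5))
        a=r.max()+3; b=min(a+int(12*k),up.shape[0])
    toim=lambda P:(np.array(P)+.5)/k-.5+np.array([x0,y0])
    w=px2w(S,toim(E),.028)
    vx,vy,px,py=cv2.fitLine(w[:,:2].astype(np.float32),cv2.DIST_HUBER,0,.01,.01).ravel()
    xa=lambda y:px+vx/vy*(y-py)
    print("edge x at y=-.03,-.145:",xa(-.03),xa(-.145),"yaw",-vx/vy, "resid",np.std(w[:,0]-xa(w[:,1])))
    return xa
def line(fn,x0=120,y0=165,x1=240,y1=255,k=8):
    S=cam("scene"); g=cv2.cvtColor(cv2.imread(fn),cv2.COLOR_BGR2GRAY)
    g=cv2.resize(g[y0:y1,x0:x1],None,fx=k,fy=k,interpolation=cv2.INTER_CUBIC)
    P=[]
    for y in np.arange(-.168,.021,.002):
        xs=np.arange(.742,.766,.0003); p=w2px(S,np.c_[xs,np.full_like(xs,y),np.full_like(xs,.028)])
        q=((p-[x0,y0]+.5)*k-.5).astype(np.float32)
        v=cv2.remap(g,q[:,0].reshape(1,-1),q[:,1].reshape(1,-1),cv2.INTER_LINEAR).ravel().astype(float)
        wt=np.clip(np.median(v)-15-v,0,None)
        if wt.sum()>0 and v.min()<70: P.append(((xs*wt).sum()/wt.sum(),y))
    P=np.array(P); vx,vy,px,py=cv2.fitLine(P.astype(np.float32),cv2.DIST_HUBER,0,.01,.01).ravel()
    print("line n",len(P),"x at y=-.03,-.145:",px+vx/vy*(-.03-py),px+vx/vy*(-.145-py),"yaw",-vx/vy)
if __name__=="__main__":
    import sys
    meas(sys.argv[1],float(sys.argv[2]),float(sys.argv[3])); line(sys.argv[4] if len(sys.argv)>4 else sys.argv[1])
E
python3 meas.py pics/scene5.png 160 192 pics/scene0.png; python3 meas.py pics/scene4.png 170 199
```

```text
edge x at y=-.03,-.145: 0.74308044 0.7429884 yaw -0.00080032763 resid 0.0002532133313381892
line n 95 x at y=-.03,-.145: 0.7536507 0.75425124 yaw 0.0052219667
edge x at y=-.03,-.145: 0.7127049 0.7122368 yaw -0.0040702606 resid 0.00034458999616772716
line n 95 x at y=-.03,-.145: 0.75365794 0.7542672 yaw 0.005298024
```

The far edge is parallel to the line and about 11 mm short of it. I'll push 10 mm gently and re-measure.

Request:
{"api": "arm_command", "payload": {"motion": [[0,[0,0,0.04],0],[0,[0,0,0.08],0],[0,[0,0,0.12],0],[0,[0,0,0.16],0],[0,[0,0,0.2],0],[0,[0,0,0.23],0],[0,[0,0,0.25],0],[0,[0,0,0.25],0]]}}

```text
time: 5.78
tcp_pos: [0.5632, -0.0832, 0.0483]
orientation: [0.039, 1.571, 0.04]
wrist_force: [-0.4, -1.1, -0.9]
opening: 0.0854
```

```bash
python3 - <<'E'
from h import *
s=arm.state(); print(s["tcp_pos"],s["wrist_force"].round(2))
for n in ["scene"]:
    cv2.imwrite(f"pics/{n}6.png",imaging.get_image(n)[:,:,::-1])
crop("pics/scene6.png","pics/s6.png",120,165,240,255,6.5)
E
python3 meas.py pics/scene6.png 156 189 pics/scene0.png
```

```text
[ 0.56320651 -0.08319473  0.04826942] [-0.45 -1.1  -0.85]
edge x at y=-.03,-.145: 0.75396097 0.75424296 yaw 0.002451977 resid 0.0005163299846818143
line n 95 x at y=-.03,-.145: 0.7536507 0.75425124 yaw 0.0052219667
```

View pics/s6.png

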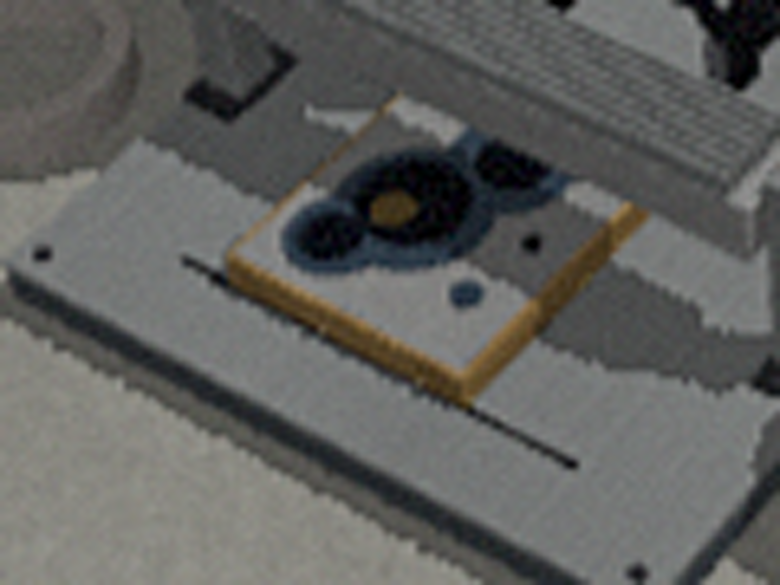

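The edge is on the line, with the black line just peeking out along it (s6: (230,285) to (465,400)). Now I'll back off, rise and close the gripper.

Request:
{"api": "arm_command", "payload": {"motion": [[0,[0,0,-0.2],0],[0,[0,0,-0.5],0],[0,[0,0,-0.9],0],[0,[-0.3,0,-1.1],0],[0.5,[-0.8,0,-1.1],0],[1,[-1.4,0,-1.1],0],[1,[-1.9,0,-1.1],0],[1,[-2.2,0,-1.1],0]]}}

```text
time: 6.5
tcp_pos: [0.5196, -0.0834, 0.1397]
orientation: [-0.154, 1.567, -0.154]
wrist_force: [0.6, -1.2, -0.5]
opening: 0.0387
```

Request:
{"api": "arm_command", "payload": {"motion": [[1,[-0.4,-0.3,0],0],[1,[-0.8,-0.8,0],0],[1,[-0.8,-1.4,-0.1],0],[1,[-0.8,-2.1,-0.2],0],[1,[-0.8,-2.8,-0.3],0],[1,[-0.8,-3.4,-0.3],0],[1,[-0.8,-3.8,-0.3],0],[1,[-0.8,-4.0,-0.3],0]]}}

```text
time: 7.17
tcp_pos: [0.5067, -0.2452, 0.1694]
orientation: [-0.67, 1.569, -0.671]
wrist_force: [0.3, 0.2, 0.5]
opening: -0.0001
```

```bash
python3 - <<'E'
from h import *
s=arm.state(); print(s["tcp_pos"],s["wrist_force"].round(2),s["opening"]); np.save("s7.npy",s,allow_pickle=True)
for n in ["wrist","side","scene"]:
    cv2.imwrite(f"pics/{n}7.png",imaging.get_image(n)[:,:,::-1])
crop("pics/scene7.png","pics/s7.png",120,165,240,255,6.5)
E
python3 meas.py pics/scene7.png 156 189 pics/scene0.png
```

```text
[ 0.50674334 -0.24521421  0.16935152] [0.25 0.2  0.52] -0.00011035897200971953
edge x at y=-.03,-.145: 0.7539702 0.7542349 yaw 0.002301415 resid 0.0005506393516326765
line n 95 x at y=-.03,-.145: 0.7536507 0.75425124 yaw 0.0052219667
```

View pics/wrist7.png

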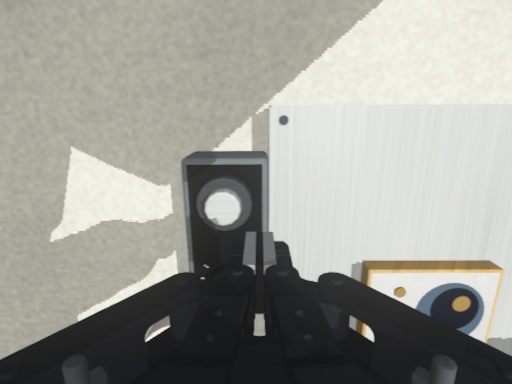

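View pics/side7.png

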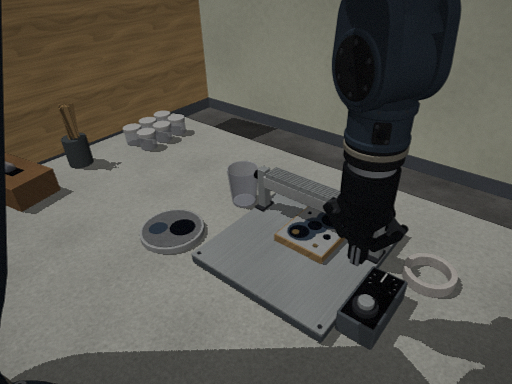

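View pics/s7.png

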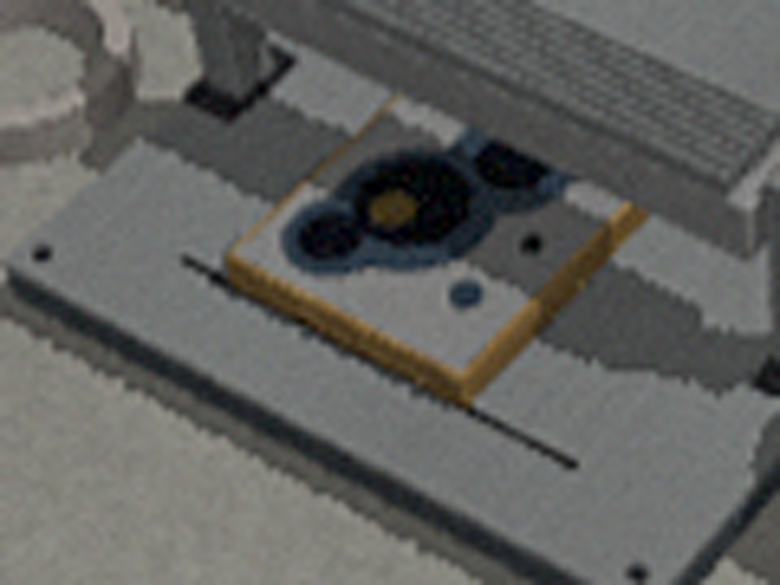

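```bash
python3 - <<'E'
from h import *
s=np.load("s7.npy",allow_pickle=True).item(); C=cam("wrist",s)
im=cv2.imread("pics/wrist7.png"); g=cv2.cvtColor(im,cv2.COLOR_BGR2GRAY)[185:232,198:248]
n,l,st,ce=cv2.connectedComponentsWithStats((g>150).astype(np.uint8))
i=1+np.argmax(st[1:,4]); print(st[i],ce[i]+[198,185])
p=[ce[i]+[198,185],(223,209)]
B=px2w(C,p,.068); print(B)
print("from tcp, tool units", (Ro.from_euler("xyz",s["orientation"]).as_matrix().T@(B[0]-s["tcp_pos"]))/.04)
E
```

```text
[  7   6  36  35 957] [222.6907001  207.46081505]
[[ 0.51098828 -0.27258565  0.068     ]
 [ 0.51221297 -0.27239311  0.068     ]]
from tcp, tool units [ 2.53455736 -0.68170269  0.1043624 ]
```

Request:
{"api": "arm_command", "payload": {"motion": [[1,[0,-0.2,0.03],0],[1,[0,-0.45,0.06],0],[1,[0.1,-0.67,0.1],0],[1,[0.4,-0.67,0.1],0],[1,[0.8,-0.67,0.1],0],[1,[1.2,-0.67,0.1],0],[1,[1.5,-0.67,0.1],0],[1,[1.6,-0.67,0.1],0]]}}

```text
time: 7.98
tcp_pos: [0.5102, -0.2698, 0.1021]
orientation: [2.68, 1.568, 2.68]
wrist_force: [-0.5, 0.4, 0.0]
opening: -0.0002
```

```bash
python3 - <<'E'
from h import *
s=arm.state(); print(s["tcp_pos"],s["wrist_force"].round(2))
for n in ["wrist","side"]:
    cv2.imwrite(f"pics/{n}8.png",imaging.get_image(n)[:,:,::-1])
crop("pics/side8.png","pics/d8.png",300,210,440,350,4)
crop("pics/wrist8.png","pics/w8.png",160,140,360,300,4)
E
```

```text
[ 0.51016889 -0.26981581  0.10205542] [-0.51  0.4   0.04]
```

View pics/d8.png

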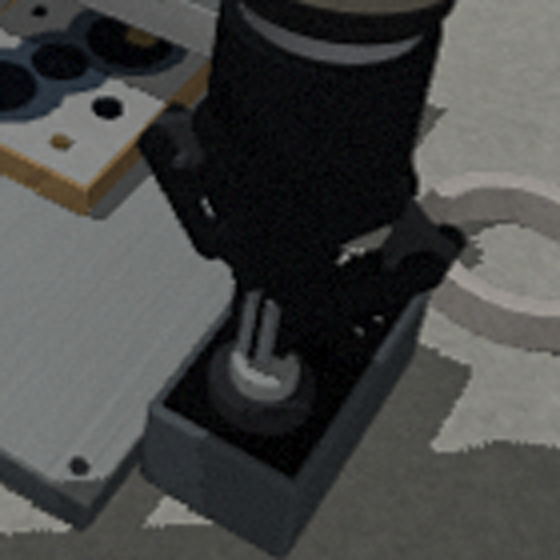

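View pics/w8.png

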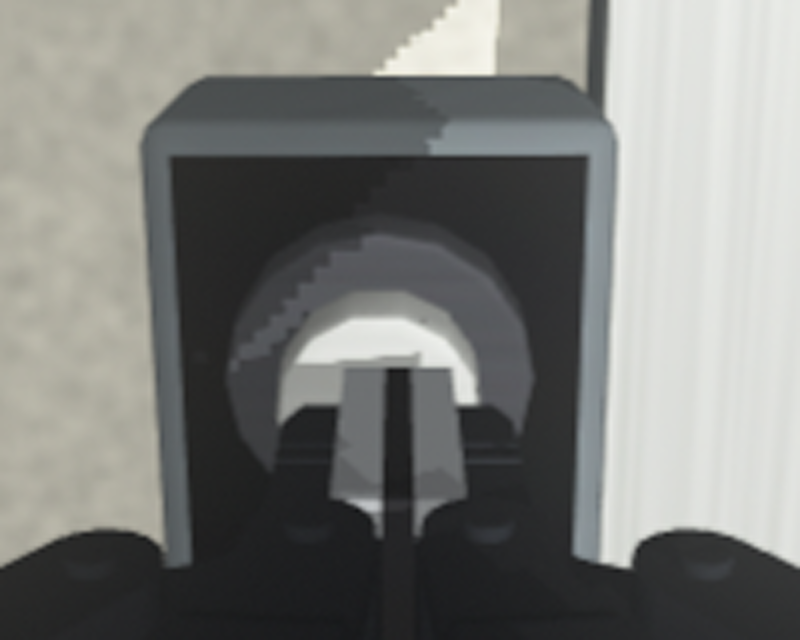

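Request:
{"api": "arm_command", "payload": {"motion": [[1,[0,-0.08,0.02],0],[1,[0.1,-0.08,0.02],0],[1,[0.2,-0.08,0.02],0],[1,[0.28,-0.08,0.02],0],[1,[0.34,-0.08,0.02],0],[1,[0.4,-0.08,0.02],0],[1,[0.4,-0.08,0.02],0],[1,[0.4,-0.08,0.02],0]]}}

```text
time: 8.75
tcp_pos: [0.5124, -0.2737, 0.0907]
orientation: [-0.604, 1.568, -0.604]
wrist_force: [-4.4, 1.1, 22.3]
opening: -0.0001
```

```bash
python3 - <<'E'
from h import *
s=arm.state(); print(s["tcp_pos"],s["wrist_force"].round(2))
cv2.imwrite("pics/side9.png",imaging.get_image("side")[:,:,::-1])
crop("pics/side9.png","pics/d9.png",330,260,400,330,8)
E
```

```text
[ 0.5123937  -0.27368328  0.09073807] [-4.42  1.13 22.25]
```

View pics/d9.png

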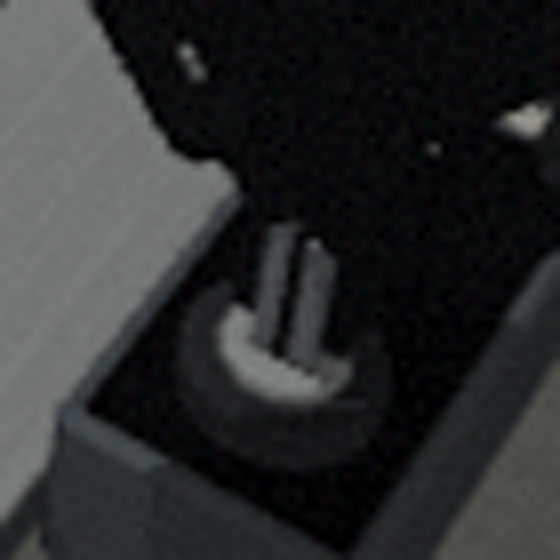

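22 N against a 5 N spring, and the button is flush with its collar (d9 (290,370)), so it's bottomed out. I'll hold briefly, then release upward.

Request:
{"api": "arm_command", "payload": {"motion": [[1,[0,0,0],0],[1,[0,0,0],0],[1,[-0.2,0,0],0],[1,[-0.5,0,0],0],[1,[-1.0,0,0],0],[1,[-1.6,0,0],0],[1,[-2.2,0,0],0],[1,[-2.5,0,0],0]]}}

```text
time: 9.47
tcp_pos: [0.5123, -0.2734, 0.1909]
orientation: [-0.467, 1.568, -0.467]
wrist_force: [-0.7, 0.1, -0.1]
opening: -0.0
```

```bash
python3 - <<'E'
from h import *
s=arm.state(); print(s["time"],s["tcp_pos"],s["wrist_force"].round(2))
for n in ["side","scene","wrist"]: cv2.imwrite(f"pics/{n}10.png",imaging.get_image(n)[:,:,::-1])
crop("pics/side10.png","pics/d10.png",185,150,445,345,3)
crop("pics/scene10.png","pics/s10.png",120,165,240,255,6.5)
E
python3 meas.py pics/scene10.png 156 189 pics/scene0.png
```

```text
9.4667 [ 0.51227965 -0.27336131  0.19088484] [-0.67  0.11 -0.05]
edge x at y=-.03,-.145: 0.7543049 0.7537215 yaw -0.0050728316 resid 0.0005364568848686843
line n 95 x at y=-.03,-.145: 0.7536507 0.75425124 yaw 0.0052219667
```

View pics/d10.png

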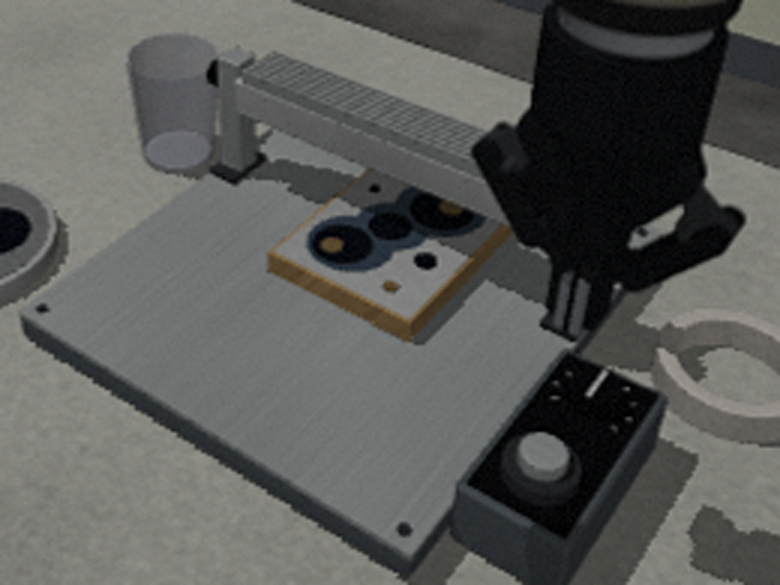

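View pics/s10.png

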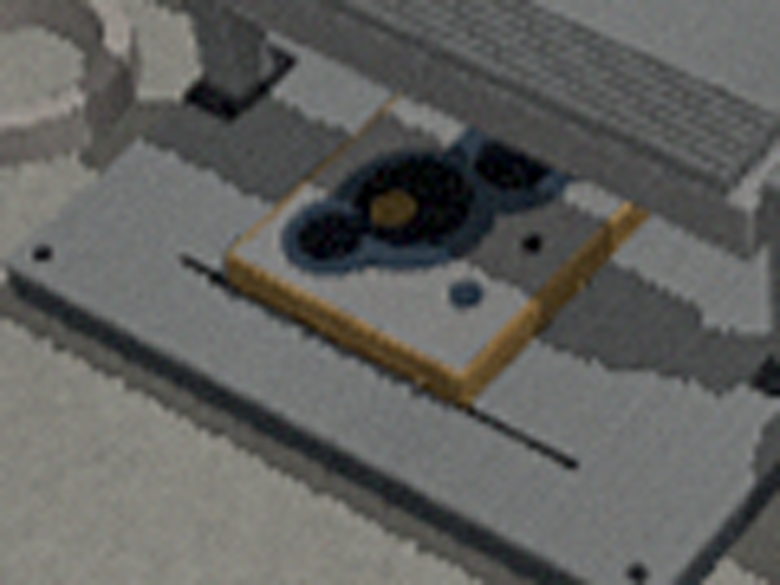

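View pics/wrist10.png

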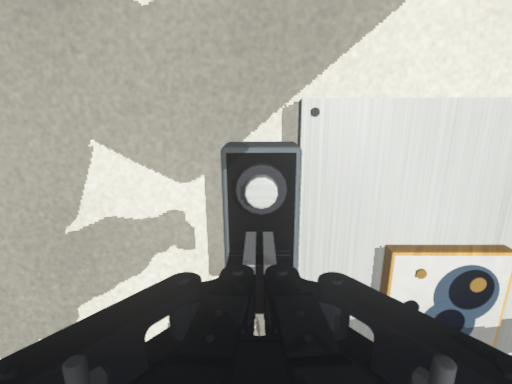

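The button is back up and the panel is still on the line (s10). The arm is clear of everything, so I'll hand in.

```bash
python3 -c "
from rig import arm
print(arm.job_done())"
```

```text
the job is handed in; nothing more can be done
None
```

The panel is on the scribed line and the start button has been pressed and released. I handed the job in about 9.6 s into the 48 s limit; it returns no verdict.

- **Panel:** I pushed it with both open fingers on its near edge, which squared it under the lamp bar. In the last picture both ends of the far edge measured within about 1 mm of the line's centre. The angle reading off the line drifted from about 0.003 to 0.010 rad between the last pictures, although the panel looks the same in each. The black line partly merges with the panel's edge there, so I put that down to measuring noise.
- **Start button:** I pressed it with the closed fingertips. The wrist force reached about 22 N, against a spring of about 5 N, and the button looked flush with its collar. After release it looked fully up.
- **Other checks:** The fingers met little resistance while pushing (about 1 N at the readings). The arm ended clear of everything. The round board, tape roll and mixing cup looked unmoved, though I did not measure them.

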